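# Reset a portable gas ring and hold its start lever at the third click

### The job

Start up the portable gas ring on the stove: first, with the red start lever left up, twist the black reset knob clockwise right to its stop and let go of it, so that it springs back by itself. Then press the red start lever down with the fingers past its first two clicks to the third (green mark), not on down to the red band, and keep it there: it springs up if released, so finish while still holding it down at the third click. Leave the other things on the stove where they are.

Things in the scene. Friction and masses are not known exactly. Their poses are not given: they have to be found in the camera images.
- knob_grip (a point): Centre of the reset knob's grip, on its vertical turning axis: a black upright bar 42 mm long, 14 mm thick, 32 mm tall on a round black skirt 44 mm across. The point is 7 mm below the bar's top, 31 mm above the dial plate, 94 mm above the stove top. x axis along the bar, y across its thickness, both turn with it. At rest the bar's white pointer line is toward the robot, at a white mark.
- reset_knob (a joint): Turn of the reset knob in rad: 0 at rest, grows clockwise seen from above, 1.1 (63 degrees, pointer at the red mark) at the stop. A spring turns it back to 0 when let go; turning takes about 0.04 to 0.15 N m. At its stop above 1.0, home below 0.1.
- reset_box: Grey box 80x80x45 mm under the reset knob, fixed on one end of the blue tray (left or right varies), with a round aluminium dial plate on top. Origin: centre of its underside, 12 mm above the stove top, under the knob's axis; -x to the front.
- lever_top (a point): Centre of the top face of the red start lever's flat tab, 44 mm long (outward), 36 mm wide, 12 mm thick, sticking out of the valve box's front face. The point is 26 mm in front of that face and moves with the lever: 88 mm above the stove top when up, 49 mm at the third click, 34 mm at the bottom. x axis into the box, y along the face, z up.
- start_lever (a joint): Way the start lever is pressed straight down, m: 0 up, clicks at 0.013, 0.026, 0.039 (tab level with green marks), bottom stop 0.054 (red band). 0.034 to 0.045 counts as third click. Soft detents: just past rest and past each click the push needed jumps by some 4 N (peaks about 6, 7, 8, 10 N), then eases off to 3 to 6 N at the next click; none holds the lever, a spring drives it back up with about 7 N at the third.
- valve_box: Grey box 68 mm deep, 80 mm wide, 76 mm high with the start lever, fixed on the other end of the tray. In its front face a black upright slot; beside it from the top two white marks, the green mark (third click) and a red band. Origin: centre of its underside, 12 mm above the stove top; -x to the front.
- gas_ring: Portable gas ring: blue tray 170x370x12 mm fixed to the stove top, with a burner and a black pan support (130x144 mm, top 50 mm above the stove) in its middle. Origin: centre of the underside; y along its length, -x to the front. The boxes stand about 137 mm either side of it along y.
- squash: Bystander, to be left alone: dark orange-brown winter squash, 184 mm wide, 132 mm high. Origin: centre of its underside.
- jar: Bystander, to be left alone: glass jar of preserves with grey lid, 68 mm wide, 148 mm high. Origin: centre of its underside.
- red_tin: Bystander, to be left alone: red-brown tin with grey lid, 64 mm wide, 105 mm high. Origin: centre of its underside.
- cup: Bystander, to be left alone: grey tin cup with a strap handle, 68 mm wide, 62 mm high. Origin: centre of its underside.
- spice_tin: Bystander, to be left alone: brown spice tin with grey lid, 49 mm wide, 72 mm high. Origin: centre of its underside.
- matchbox: Bystander, to be left alone: tan matchbox lying flat, 36x56x16 mm, near the front edge of the stove. Origin: centre of its underside.

How it is judged:
By the outcome, as a careful person would: the job done as asked, in the order asked, and still so for the second after the job is handed in, while the arm keeps its last pose, push and grip.
It also fails if it takes over 45 s, if anything falls off the work surface, if the arm or the gripper's body presses on something with over 40 N, if the wrist force passes 120 N, or if a joint passes its speed limit or range.

### The arm

A 6-joint arm with a two-finger parallel gripper is mounted at the origin on a cart in front of the work surface, level with it; the furniture and walls round the work are solid. World frame = base frame: x ahead of the robot, y to its left, z up, the work surface at z = 0. Lengths are in m, angles in rad, forces in N, time in s.
With the tool pointing down it reaches from about 0.425 to 0.95 m from the base axis. Payload 3.5 kg.
Tool frame: the origin (TCP) lies midway between the tips of the shut fingers; the grasp point (between the pads) lies 19 mm behind it; z points along the fingers, y is the line along which they close (so a half turn about z gives the same grasp; the last joint's range is limited). The gripper opens to 85 mm and grips with 20 to 120 N. Pads are 22 mm wide; open, the fingers measure 114 mm over their backs; the gripper's body (76 mm by 85 mm) begins 54 mm behind the grasp point. The pads swing forward as they close: fully open they stand 13 mm farther back than shut.
Start: joints at [1.154, 0.286, 1.577, -0, 1.279, -0.15], TCP at [0.178, 0.651, 0.231] pointing down, gripper open.
Joint ranges: [-2.77, 2.77], [-0.9, 2.22], [0.21, 2.48], [-1.53, 4.67], [0.24, 2.81], [-2.84, 2.84]. Speed limits (rad/s): [2.79, 2.79, 3.14, 3.14, 3.14, 3.14].

### API

Orientations are given as a unit quaternion [w, x, y, z].
In Python, from rig import r gives the robot as it stands.
- The arm moves only by the tool servo_tool, never from a script. Its argument "motion" is a list of rows, each a list of 7 numbers: the shift along the tool's x, y, z each as a share of 30 cm, from -1 to 1, then the turn, a rotation vector about the tool's x, y, z each as a share of 30 degrees, from -1 to 1, then the gripper command: -1 is fully open, 1 is shut, values between are in proportion. A call has 1 to 12 rows; each row shifts and turns the commanded pose from where the row before left it, along the tool's axes as they then stand; what a row does not reach is not made up. A row lasts 1/10 s, in which the tool goes at most 50 mm and 8.59 degrees, less where a joint would pass 70% of its speed; a pose out of reach is approached as far as the arm can. A call with a number of a shift or a turn outside -1 to 1 is refused whole. A call with a gripper value outside its range is refused whole. The fingers move at their own pace and stop on an object; "grip_force" is the grip in N (left out, the last holds). Time passes only in rows, so rows that do not move let the fingers close. It gives the time, the measured TCP pose, the force, the opening and the grip force at its end, in the units of the state.
- r.get_state(): the state, without advancing time (a new reading comes with each control period).
- r.camera(name): name is "scene" or "top"; returns a dict with "frame" (420x560x3 uint8, red, green, blue), "K" (3x3 intrinsics, pixels), "rvec" (rotation vector, rad) and "tvec" (3), from world to camera coordinates, as OpenCV has them. Camera axes: x right, y down, z forward; pixel columns grow to the right and rows downward; lengths in m; the calibration is good to about 2 mm. A picture is of the moment at which its call begins. There is no depth.
- r.finish_job(): hands the job in; it is judged then, once.
Trained networks look in a picture, given as the dict that the camera call returned (one of the last four; its "shot" number tells which), for a name from the list of things; names that differ only in an ending like _2 or _b are one class to them, and where a whole thing is asked for, a point or a joint stands for the part that bears it (a point fixed in the world has none). Each returns a list of dicts, best first, with "confidence" (0 to 1); they miss things now and then, are a little off and sometimes report something else, mostly with a low value. They report only what shows in the picture. A call takes as long as a camera call.
- r.silhouettes(picture, label): "mask" (420x560 bool, what is visible of it) and "centre" ([column, row] in pixels, amid what is visible of it).
The state is a dict: "clock": time; "q": joint angles; "qvel": joint speeds; "joint_torque": joint torques, N m; "tool_pos": TCP position; "tool_rot": TCP orientation; "wrist_force": force on the tool from outside, world axes, zero at the start; "moment": the same for the moment, N m; "opening": finger opening in m; "gripper_force": force on a finger pad.
Only numpy, scipy, OpenCV 4.12 (cv2) and the standard library are available. Lean on these libraries where they do the work, as an engineer would, in place of code of your own. Each camera call takes 0.05 s, during which the arm holds its last target. There are 200 camera calls.

## Working session

There is one attempt and no reset: what is moved stays moved. The work goes in short steps, Python scripts to look and compute and a tool call to move; the robot and the scene stay as the last step left them, time stands still between calls to the robot, and variables do not carry over. Pictures are saved under pics/ and viewed, at most 10 in all, crops included, and the job is handed in when it is done.

Besides the shell and the picture viewer there is one more tool, called after "Call:" as name(argument=value, ...) on one line, values as JSON. servo_tool: Moves the arm, as the interface text tells. Its arguments: {"type":"object","properties":{"motion":{"type":"array"},"grip_force":{"type":"number"}},"required":["motion"]}

```bash
mkdir -p pics; cat > h.py <<'E'
import numpy as np,cv2
from rig import r
def ray(c,p):
    R=cv2.Rodrigues(np.array(c["rvec"],float))[0];t=np.array(c["tvec"],float).ravel()
    d=R.T@np.linalg.solve(np.array(c["K"]),[p[0],p[1],1.]);return -R.T@t,d
def onz(c,p,z):
    o,d=ray(c,p);return o+d*(z-o[2])/d[2]
def proj(c,P):
    return cv2.projectPoints(np.array(P,float).reshape(-1,3),np.array(c["rvec"],float),np.array(c["tvec"],float),np.array(c["K"],float),None)[0].reshape(-1,2)
def save(c,n): cv2.imwrite("pics/"+n,c["frame"][:,:,::-1])
E
python3 - <<'E'
from h import *
s=r.get_state();print({k:np.round(v,3) for k,v in s.items()})
for n in("scene","top"):
    c=r.camera(n);save(c,n+"0.png");print(n,"cam",ray(c,(0,0))[0].round(3))
    for l,z in(("knob_grip",.094),("lever_top",.088),("reset_box",.057),("valve_box",.088),("gas_ring",.012),("squash",.06),("jar",.148),("red_tin",.105),("cup",.06),("spice_tin",.07),("matchbox",.016)):
        for d in r.silhouettes(c,l)[:1]:
            print(l,round(d["confidence"],2),np.round(d["centre"]),onz(c,d["centre"],z).round(3),d["mask"].sum())
E
```

```text
{'clock': np.float64(0.0), 'q': array([ 1.154,  0.287,  1.578, -0.   ,  1.279, -0.15 ]), 'qvel': array([-0.001, -0.001,  0.001, -0.001, -0.   ,  0.002]), 'joint_torque': array([-1.0000e-03, -4.0598e+01, -2.9262e+01, -0.0000e+00,  6.0000e-03,
       -0.0000e+00]), 'tool_pos': array([0.178, 0.651, 0.23 ]), 'tool_rot': array([-0.   ,  0.133,  0.991, -0.001]), 'wrist_force': array([ 0.022, -0.045, -0.732]), 'moment': array([ 0.016,  0.019, -0.046]), 'gripper_force': np.float64(0.0), 'opening': np.float64(0.085)}
scene cam [ 0.3   -0.526  0.778]
knob_grip 0.98 [292. 281.] [ 0.54  -0.14   0.094] 473
lever_top 0.6 [197. 200.] [0.461 0.133 0.088] 279
reset_box 0.88 [293. 292.] [ 0.545 -0.141  0.057] 2040
valve_box 0.9 [227. 200.] [0.518 0.105 0.088] 1850
gas_ring 0.91 [262. 254.] [ 0.545 -0.004  0.012] 8366
squash 0.93 [407. 284.] [ 0.744 -0.224  0.06 ] 6146
jar 0.81 [353. 230.] [ 0.674 -0.124  0.148] 1912
red_tin 0.58 [392. 224.] [ 0.779 -0.117  0.105] 1307
cup 0.57 [199. 200.] [0.47  0.156 0.06 ] 317
spice_tin 0.67 [297. 141.] [0.757 0.231 0.07 ] 402
matchbox 0.75 [225. 371.] [ 0.376 -0.207  0.016] 706
top cam [0.368 0.03  1.522]
lever_top 0.74 [233. 252.] [0.468 0.133 0.088] 257
reset_box 0.67 [325. 226.] [ 0.544 -0.125  0.057] 876
valve_box 0.94 [232. 234.] [0.519 0.135 0.088] 969
gas_ring 0.55 [279. 227.] [0.547 0.005 0.012] 5492
squash 0.88 [354. 154.] [ 0.752 -0.215  0.06 ] 2843
jar 0.65 [305. 167.] [ 0.694 -0.065  0.148] 571
red_tin 0.58 [313. 137.] [ 0.792 -0.093  0.105] 608
cup 0.72 [185. 172.] [0.7   0.272 0.06 ] 535
spice_tin 0.65 [192. 151.] [0.761 0.254 0.07 ] 323
matchbox 0.67 [353. 290.] [ 0.364 -0.207  0.016] 243
```

```bash
python3 - <<'E'
import cv2
a=cv2.imread("pics/scene0.png");b=cv2.imread("pics/top0.png")
cv2.imwrite("pics/a.png",cv2.resize(a[150:400,150:450],(720,600),interpolation=2))
cv2.imwrite("pics/b.png",cv2.resize(b[120:300,160:400],(800,600),interpolation=2))
E
```

```text
(no output)
```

View pics/a.png

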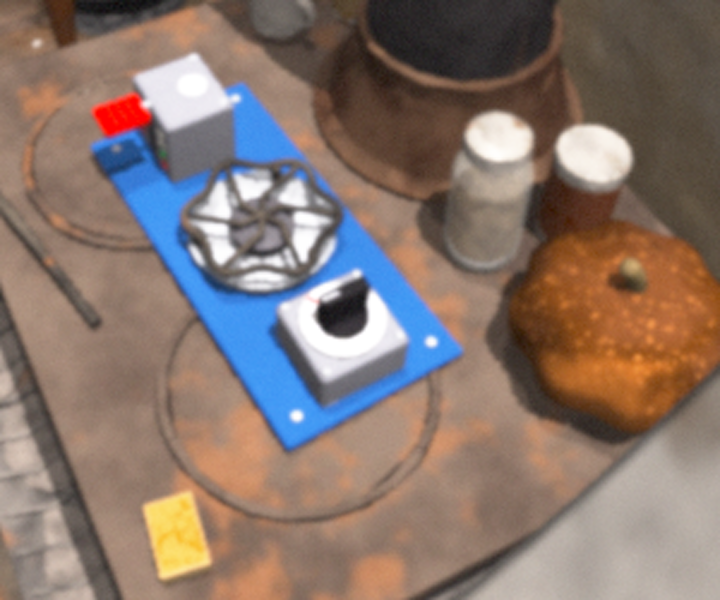

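View pics/b.png

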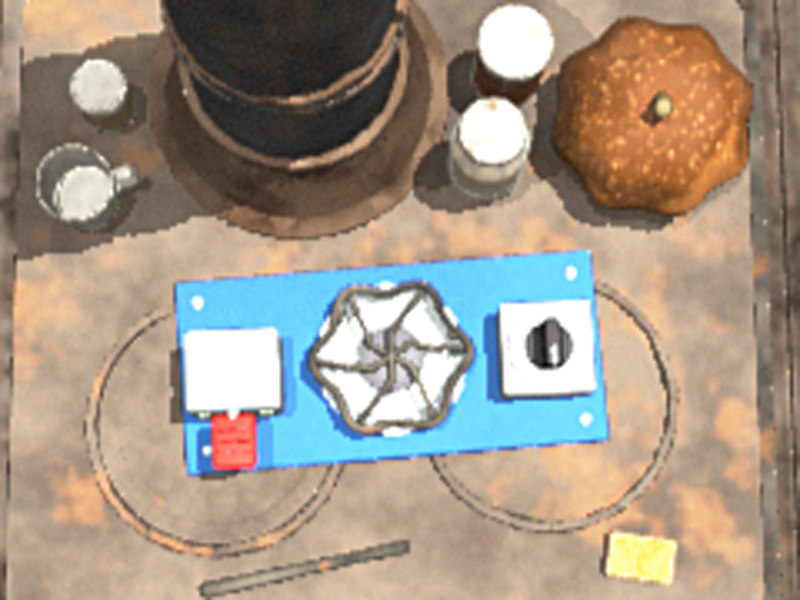

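The scene crop shows the knob at about (343,305) on the right (−y) box and the red lever at (122,115) on the left box. In the top crop the knob is at (548,343) and the lever at (233,441). The tray is turned a few degrees.

```bash
python3 - <<'E'
from h import *
from scipy.optimize import least_squares
cs,ct=r.camera("scene"),r.camera("top")
A=lambda p:np.array(p)/2.4+150-.3
B=lambda p:np.array(p)*.3+[160,120]-.35
C=lambda s,t:[s*.085,t*.185,.012]
obs=[(ct,B([175,284]),C(1,1)),(ct,B([592,251]),C(1,-1)),(ct,B([608,440]),C(-1,-1)),(ct,B([188,475]),C(-1,1)),
(cs,A([289,449]),C(-1,-1)),(cs,A([461,352]),C(1,-1)),(cs,A([240,84]),C(1,1))]
def W(p,P):
    c,s=np.cos(p[2]),np.sin(p[2]);return [p[0]+c*P[0]-s*P[1],p[1]+s*P[0]+c*P[1],P[2]]
f=lambda p:np.concatenate([proj(c,W(p,P))[0]-u for c,u,P in obs])
s=least_squares(f,[.54,0,.08]);print("tray",s.x.round(4),"deg",np.degrees(s.x[2]),s.fun.round(1))
def show(n,us,z):
    for c,u in us:
        w=onz(c,u,z);d=w[:2]-s.x[:2];c_,s_=np.cos(s.x[2]),np.sin(s.x[2])
        print(n,w.round(4),"tray",np.round([c_*d[0]+s_*d[1],-s_*d[0]+c_*d[1]],4))
show("dial",[(cs,A([343,318]))],.063)
show("boxtop",[(ct,B([547,349]))],.057)
show("valvetop",[(ct,B([232,370])),(cs,A([182,82]))],.088)
show("lever",[(ct,B([233,441])),(cs,A([122,115]))],.088)
for c,n in((cs,"s"),(ct,"t")):
    for l,z in(("knob_grip",.08),("lever_top",.086)):
        for d in r.silhouettes(c,l)[:1]:show(l+n,[(c,d["centre"])],z)
E
```

```text
tray [0.5429 0.0085 0.0807] deg 4.626567244303371 [-0.1 -0.1 -0.1 -0.5  1.1  0.1 -0.1  0.5 -1.1  0.6  0.8 -0.7  0.3 -1.1]
dial [ 0.5514 -0.1254  0.063 ] tray [-0.0023 -0.1342]
boxtop [ 0.5481 -0.123   0.057 ] tray [-0.0054 -0.1315]
valvetop [0.5276 0.1426 0.088 ] tray [-0.0044  0.1349]
valvetop [0.5332 0.1507 0.088 ] tray [0.0019 0.1425]
lever [0.4687 0.1412 0.088 ] tray [-0.0633  0.1383]
lever [0.4694 0.1356 0.088 ] tray [-0.063   0.1326]
knob_grips [ 0.5465 -0.1328  0.08  ] tray [-0.0078 -0.1412]
lever_tops [0.4703 0.1341 0.086 ] tray [-0.0622  0.131 ]
knob_gript [ 0.5493 -0.1228  0.08  ] tray [-0.0042 -0.1314]
lever_topt [0.4717 0.1319 0.086 ] tray [-0.061   0.1287]
```

Call:
servo_tool(motion=[[0, 0, 0, 0, 0, -0.221, -1], [0, 0, 0, 0, 0, -0.221, -1], [0, 0, 0, 0, 0, -0.221, -1], [-0.071, -0.143, 0, 0, 0, 0, -1], [-0.071, -0.143, 0, 0, 0, 0, -1], [-0.071, -0.143, 0, 0, 0, 0, -1], [-0.071, -0.143, 0, 0, 0, 0, -1], [-0.071, -0.143, 0, 0, 0, 0, -1], [-0.071, -0.143, 0, 0, 0, 0, -1], [-0.071, -0.143, 0, 0, 0, 0, -1], [-0.071, -0.143, 0, 0, 0, 0, -1], [-0.071, -0.143, 0, 0, 0, 0, -1]], grip_force=30)

```text
clock: 2.7
tool_pos: [0.4007, 0.28, 0.2317]
tool_rot: [0.001, -0.04, 0.999, 0.0]
wrist_force: [-0.1, 0.3, -0.3]
opening: 0.0852
gripper_force: 0.0
```

Call:
servo_tool(motion=[[-0.0433, -0.1547, 0, 0, 0, 0, -1], [-0.0433, -0.1547, 0, 0, 0, 0, -1], [-0.0433, -0.1547, 0, 0, 0, 0, -1], [-0.0433, -0.1547, 0, 0, 0, 0, -1], [-0.0433, -0.1547, 0, 0, 0, 0, -1], [-0.0433, -0.1547, 0, 0, 0, 0, -1], [-0.0433, -0.1547, 0, 0, 0, 0, -1], [-0.0433, -0.1547, 0, 0, 0, 0, -1], [-0.0433, -0.1547, 0, 0, 0, 0, -1], [0, 0, 0.1, 0, 0, 0, -1], [0, 0, 0.1, 0, 0, 0, -1], [0, 0, 0, 0, 0, 0, -1]])

```text
clock: 3.9
tool_pos: [0.5471, -0.1247, 0.1664]
tool_rot: [-0.004, -0.04, 0.999, 0.002]
wrist_force: [-0.1, 0.3, -1.5]
opening: 0.0856
gripper_force: 0.0
```

```bash
python3 - <<'E'
from h import *
c=r.camera("scene");t=r.camera("top");s=r.get_state();p=np.array(s["tool_pos"]);print(p.round(4),np.round(s["tool_rot"],3))
for cc,n in((c,"s"),(t,"t")):
    for d in r.silhouettes(cc,"knob_grip")[:1]:print(n,np.round(d["centre"],1),onz(cc,d["centre"],.085).round(4),d["confidence"],d["mask"].sum())
f=c["frame"][:,:,::-1].copy()
crop=cv2.resize(f[190:340,190:390],(800,600),interpolation=2)
u=proj(c,[[p[0],p[1],z] for z in(p[2],.101,.069)])
for q in u: cv2.drawMarker(crop,tuple(int(v) for v in (q-[190,190])*4),(0,255,0),0,14,1)
print(u.round(1));cv2.imwrite("pics/c.png",crop)
E
```

```text
[ 0.5498 -0.1252  0.1713] [-0.    -0.04   0.999  0.   ]
s [291.9 281.3] [ 0.5434 -0.1354  0.085 ] 0.81 517
[[294.4 247.1]
 [292.7 270.8]
 [292.  280.6]]
```

View pics/c.png

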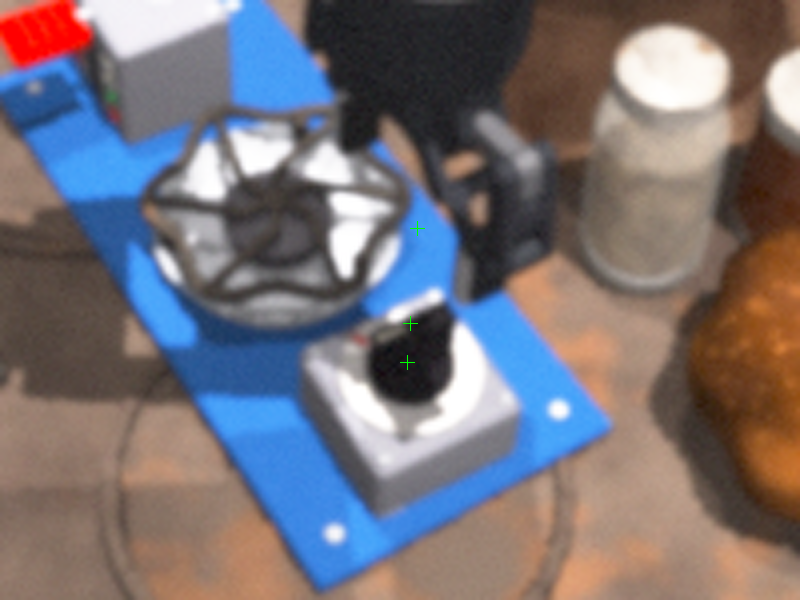

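The projected tool axis lies on the bar's top centre (410,323) and near the skirt centre (407,362). It is aligned within about 2 mm, so I can descend and close.

Call:
servo_tool(motion=[[0, 0, 0.105, 0, 0, 0, -1], [0, 0, 0.105, 0, 0, 0, -1], [0, 0, 0.1, 0, 0, 0, -1], [0, 0, 0, 0, 0, 0, 0.5], [0, 0, 0, 0, 0, 0, 1], [0, 0, 0, 0, 0, 0, 1], [0, 0, 0, 0, 0, 0, 1], [0, 0, 0, 0, 0, 0, 1], [0, 0, 0, 0, 0, 0, 1], [0, 0, 0, 0, 0, 0, 1]], grip_force=30)

```text
clock: 5.1
tool_pos: [0.5513, -0.1252, 0.0805]
tool_rot: [0.001, -0.039, 0.999, 0.0]
wrist_force: [-1.2, 2.1, 6.5]
opening: 0.0134
gripper_force: 29.3
```

Call:
servo_tool(motion=[[0, 0, 0, 0, 0, 0.24, 1], [0, 0, 0, 0, 0, 0.24, 1], [0, 0, 0, 0, 0, 0.24, 1], [0, 0, 0, 0, 0, 0.24, 1], [0, 0, 0, 0, 0, 0.24, 1], [0, 0, 0, 0, 0, 0.24, 1], [0, 0, 0, 0, 0, 0.24, 1], [0, 0, 0, 0, 0, 0.24, 1], [0, 0, 0, 0, 0, 0, 1]])

```text
clock: 6.0
tool_pos: [0.5509, -0.1258, 0.0804]
tool_rot: [0.001, 0.447, 0.895, -0.0]
wrist_force: [-1.9, 1.0, 6.2]
opening: 0.0134
gripper_force: 29.4
```

```bash
python3 - <<'E'
from h import *
s=r.get_state();print({k:np.round(s[k],3) for k in("tool_pos","tool_rot","wrist_force","moment","q","opening")})
q=s["tool_rot"];print("yaw ty",2*np.degrees(np.arctan2(q[2],q[1]))-90)
E
```

```text
{'tool_pos': array([ 0.551, -0.126,  0.08 ]), 'tool_rot': array([ 0.001,  0.447,  0.895, -0.   ]), 'wrist_force': array([-1.881,  0.974,  6.218]), 'moment': array([0.109, 0.394, 0.103]), 'q': array([-4.040e-01,  2.200e-01,  1.957e+00, -1.000e-03,  9.630e-01,
       -1.048e+00]), 'opening': np.float64(0.013)}
yaw ty 36.955674595693495
```

Call:
servo_tool(motion=[[0, 0, 0, 0, 0, 0.12, 1], [0, 0, 0, 0, 0, 0.1, 1], [0, 0, 0, 0, 0, 0.05, 1], [0, 0, 0, 0, 0, 0, 1]])

```text
clock: 6.4
tool_pos: [0.5508, -0.1258, 0.0804]
tool_rot: [0.001, 0.507, 0.862, -0.0]
wrist_force: [-2.5, -0.5, 7.2]
opening: 0.0134
gripper_force: 29.5
```

```bash
python3 - <<'E'
from h import *
s=r.get_state();print({k:np.round(s[k],3) for k in("tool_pos","tool_rot","wrist_force","moment","opening")})
q=s["tool_rot"];print("yaw ty",2*np.degrees(np.arctan2(q[2],q[1]))-90)
c=r.camera("scene");cv2.imwrite("pics/d.png",cv2.resize(c["frame"][215:325,225:365,::-1],(760,600),interpolation=2))
E
```

```text
{'tool_pos': array([ 0.551, -0.126,  0.08 ]), 'tool_rot': array([ 0.001,  0.507,  0.862, -0.   ]), 'wrist_force': array([-2.491, -0.529,  7.18 ]), 'moment': array([0.143, 0.434, 0.223]), 'opening': np.float64(0.013)}
yaw ty 29.02696529991924
```

View pics/d.png

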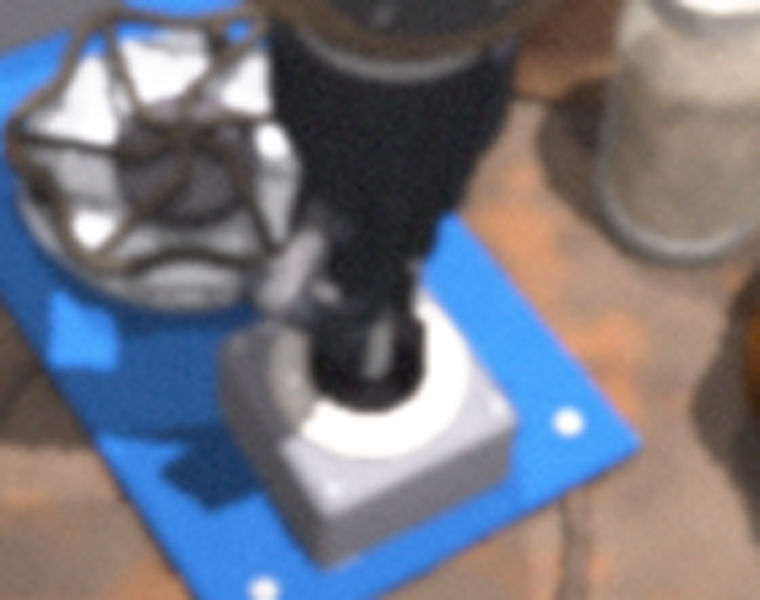

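The tool has turned 65.5° and the moment jumped to 0.22 N m, above the knob's own 0.15, so it is at the stop. The picture shows the bar still gripped. Now I let go.

Call:
servo_tool(motion=[[0, 0, 0, 0, 0, 0, -1], [0, 0, 0, 0, 0, 0, -1], [0, 0, 0, 0, 0, 0, -1], [0, 0, 0, 0, 0, 0, -1], [0, 0, 0, 0, 0, 0, -1], [0, 0, 0, 0, 0, 0, -1], [0, 0, 0, 0, 0, 0, -1], [0, 0, 0, 0, 0, 0, -1], [0, 0, -0.12, 0, 0, 0, -1], [0, 0, -0.16, 0, 0, 0, -1], [0, 0, -0.16, 0, 0, 0, -1], [0, 0, 0, 0, 0, 0, -1]])

```text
clock: 7.65
tool_pos: [0.5544, -0.127, 0.2196]
tool_rot: [0.008, 0.508, 0.861, 0.001]
wrist_force: [0.4, -0.2, 0.4]
opening: 0.0853
gripper_force: 0.0
```

```bash
python3 - <<'E'
from h import *
s=r.get_state();print({k:np.round(s[k],3) for k in("tool_pos","tool_rot","wrist_force","moment","opening")})
c=r.camera("scene");cv2.imwrite("pics/e.png",cv2.resize(c["frame"][215:325,225:365,::-1],(760,600),interpolation=2))
E
```

```text
{'tool_pos': array([ 0.554, -0.127,  0.22 ]), 'tool_rot': array([0.008, 0.508, 0.861, 0.001]), 'wrist_force': array([ 0.437, -0.165,  0.412]), 'moment': array([-0.027, -0.072,  0.006]), 'opening': np.float64(0.085)}
```

View pics/e.png

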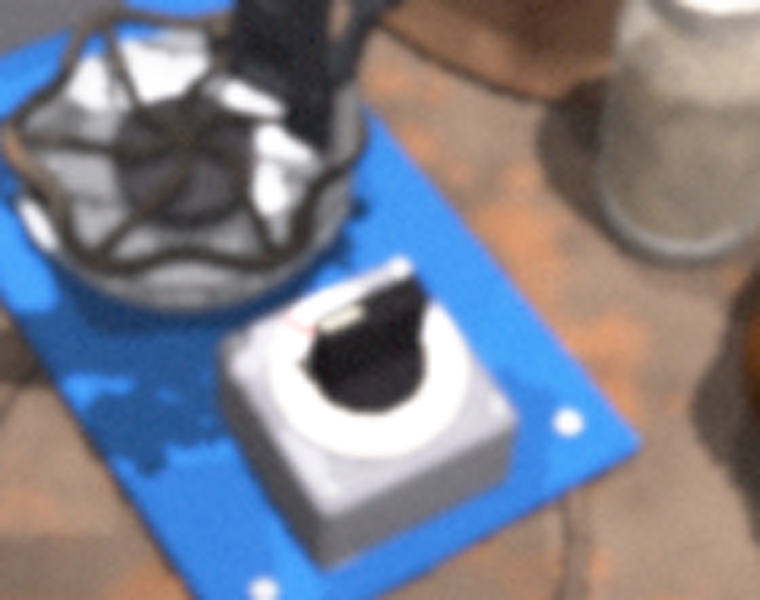

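The knob is back home: the bar points to the front, with the white pointer at about (340,318). I turn the tool back while shutting the fingers, then move to the lever.

Call:
servo_tool(motion=[[0, 0, 0, 0, 0, -0.273, 1], [0, 0, 0, 0, 0, -0.273, 1], [0, 0, 0, 0, 0, -0.273, 1], [0, 0, 0, 0, 0, -0.273, 1], [0, 0, 0, 0, 0, -0.273, 1], [0, 0, 0, 0, 0, -0.273, 1], [0, 0, 0, 0, 0, -0.273, 1], [0, 0, 0, 0, 0, -0.273, 1], [0.03, 0.14, 0, 0, 0, 0, 1], [0.03, 0.14, 0, 0, 0, 0, 1], [0.03, 0.14, 0, 0, 0, 0, 1], [0, 0, 0, 0, 0, 0, 1]])

```text
clock: 8.9
tool_pos: [0.5109, 0.0021, 0.2082]
tool_rot: [-0.002, -0.041, 0.999, 0.001]
wrist_force: [-0.3, 0.2, -0.2]
opening: 0.0003
gripper_force: 0.0
```

Call:
servo_tool(motion=[[0.0345, 0.152, 0, 0, 0, 0, 1], [0.0345, 0.152, 0, 0, 0, 0, 1], [0.0345, 0.152, 0, 0, 0, 0, 1], [0, 0, 0.15, 0, 0, 0, 1], [0, 0, 0.13, 0, 0, 0, 1], [0, 0, 0, 0, 0, 0, 1], [0, 0, 0, 0, 0, 0, 1]])

```text
clock: 9.6
tool_pos: [0.4714, 0.1317, 0.1255]
tool_rot: [-0.001, -0.038, 0.999, -0.0]
wrist_force: [0.3, -0.3, 0.4]
opening: 0.0
gripper_force: 0.0
```

```bash
python3 - <<'E'
from h import *
c=r.camera("scene");s=r.get_state();p=np.array(s["tool_pos"]);print(p.round(4))
crop=cv2.resize(c["frame"][150:240,150:270,::-1],(800,600),interpolation=2)
for q in proj(c,[[p[0],p[1],z] for z in(p[2],.088)]): cv2.drawMarker(crop,tuple(int(v) for v in (q-[150,150])*6.667),(0,255,0),0,14,1)
cv2.imwrite("pics/f.png",crop)
E
```

```text
[0.4729 0.1317 0.1273]
```

View pics/f.png

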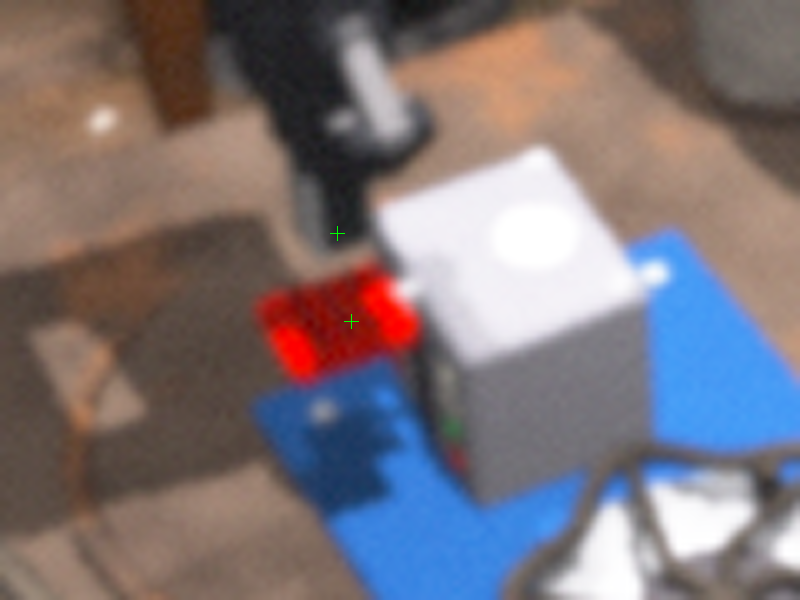

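The tool axis meets the tab at about (350,322), near its centre (338,322). I press in stages.

Call:
servo_tool(motion=[[0.01, 0.004, 0.05, 0, 0, 0, 1], [0, 0, 0.04, 0, 0, 0, 1], [0, 0, 0.02, 0, 0, 0, 1], [0, 0, 0, 0, 0, 0, 1], [0, 0, 0, 0, 0, 0, 1]], grip_force=40)

```text
clock: 10.15
tool_pos: [0.4694, 0.1331, 0.0939]
tool_rot: [0.0, -0.038, 0.999, -0.0]
wrist_force: [0.6, 0.0, -0.0]
opening: -0.0002
gripper_force: 0.0
```

Call:
servo_tool(motion=[[0, 0, 0.01, 0, 0, 0, 1], [0, 0, 0.01, 0, 0, 0, 1], [0, 0, 0, 0, 0, 0, 1], [0, 0, 0, 0, 0, 0, 1]])

```text
clock: 10.55
tool_pos: [0.4694, 0.1332, 0.088]
tool_rot: [0.0, -0.039, 0.999, -0.0]
wrist_force: [0.3, -0.3, 2.6]
opening: -0.0003
gripper_force: 1.8
```

Call:
servo_tool(motion=[[0, 0, 0.02, 0, 0, 0, 1], [0, 0, 0.02, 0, 0, 0, 1], [0, 0, 0.02, 0, 0, 0, 1], [0, 0, 0.02, 0, 0, 0, 1], [0, 0, 0.02, 0, 0, 0, 1], [0, 0, 0, 0, 0, 0, 1], [0, 0, 0, 0, 0, 0, 1]])

```text
clock: 11.25
tool_pos: [0.4695, 0.1332, 0.0584]
tool_rot: [0.0, -0.039, 0.999, -0.0]
wrist_force: [-2.2, -0.4, 7.3]
opening: 0.0003
gripper_force: 3.3
```

Call:
servo_tool(motion=[[0, 0, 0.015, 0, 0, 0, 1], [0, 0, 0.015, 0, 0, 0, 1], [0, 0, 0, 0, 0, 0, 1], [0, 0, 0, 0, 0, 0, 1], [0, 0, 0, 0, 0, 0, 1]])

```text
clock: 11.75
tool_pos: [0.4695, 0.1333, 0.0495]
tool_rot: [0.0, -0.039, 0.999, -0.0]
wrist_force: [-1.4, -0.1, 7.7]
opening: 0.0001
gripper_force: 3.5
```

```bash
python3 - <<'E'
from h import *
c=r.camera("scene");s=r.get_state();p=np.array(s["tool_pos"]);print(p.round(4),np.round(s["wrist_force"],2))
cv2.imwrite("pics/g.png",cv2.resize(c["frame"][150:240,150:270,::-1],(800,600),interpolation=2))
E
```

```text
[0.4695 0.1332 0.0495] [-1.77  0.27  7.47]
```

View pics/g.png

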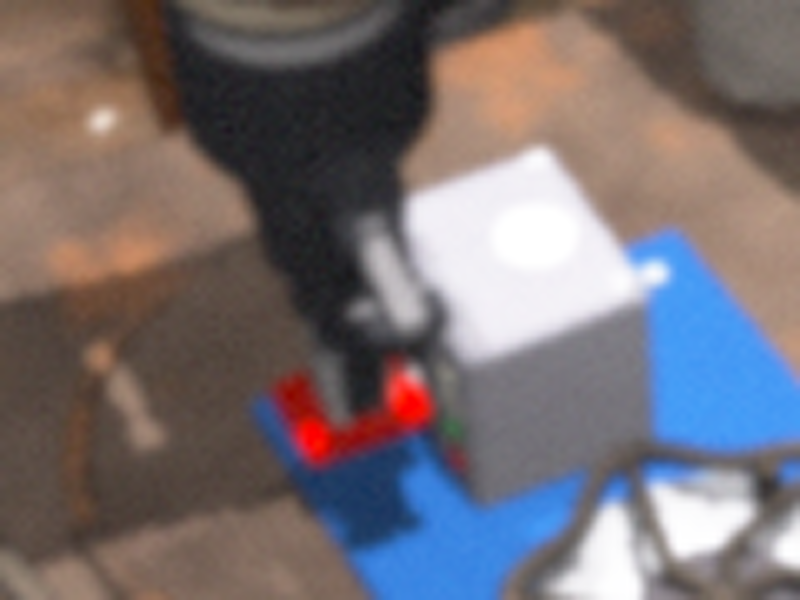

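The tab is pressed level with the green mark at about (452,425). TCP height is 0.0495 m and the push is 7.5 N, which matches the third click.

```bash
python3 -c "
from rig import r
print(r.finish_job())"
```

```text
the job is handed in; nothing more can be done
None
```

I turned the reset knob to its stop and let it spring back home, then pressed the start lever down to the third click and handed the job in with the fingers still holding it there; no verdict came back.

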